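# Set the plate shaker's speed dial and start it

### The job

Set the microplate shaker to medium speed: with a fingertip against the side of its finger bar, push the left-hand dial (speed) clockwise until its pointer lines up with the long line in the middle of its scale, the one nearest the plates. Push it gently, without gripping it, and leave the right-hand dial (timer) as it is. Then press the round start button between the dials fully down and let it go, without disturbing the plates or anything else on the bench.

Things in the scene. Friction and masses are not known exactly. Their poses are not given: they have to be found in the camera images.
- shaker: white plate shaker fixed on the bench, 250 (x) by 300 (y) mm, origin at the centre of its underside. Its front 130 mm (own -x, robot side) is a control deck sloping 0.227 rad, 50 mm high at the front edge, 80 mm at the back. Behind it (own x 5 to 120 mm) a platform carries two plates, tops at 111 to 114 mm. On the deck: speed dial at own y +85 mm, start button at 0, timer dial at -85 mm
- speed_scale: printed scale of the left dial (speed), fixed on the sloping deck. Origin on the dial's turning axis at the deck surface; z points out of the deck along the axis, x up the slope at the long middle line (the target), y left. Eleven black lines 27 degrees apart, starting at 33 mm radius: the first, sixth (middle) and eleventh long (to 44 mm), the others to 39 mm
- speed_dial (a joint): angle of the speed dial, clockwise seen from above: 0 with its pointer at the first line (down left), 2.356 rad at the long middle line, 4.712 at the last; stops at both ends. Starts between 0.1 and 1.6. In speed_scale's frame the pointer points at 2.356 minus this value, counterclockwise from x. It turns stiffly (about 0.045 N m) and stays where it is left
- speed_pointer (a point): top of the nose of the speed dial's bar, at its pointer end, 25 mm from the axis and 24 mm above the deck; its x axis points from the axis to the pointer, z out of the deck
- speed_bar: black finger bar on top of the speed dial's round grey skirt (58 mm across, top 6 mm above the deck), turning with it. Origin on the axis at the deck surface, x towards the pointer. The bar runs from x -25 to +25 mm, 12 mm thick with flat sides to x = 19 mm, then a narrower nose with a white index line; it stands from 6 to 24 mm above the deck
- start (a joint): travel of the start button: 0 up, 0.005 m fully down; a spring (about 1.5 N at first, 5 N fully down) brings it back
- start_top (a point): centre of the top of the grey start button, 24 mm across, 18 mm above the deck in a black collar 40 mm across and 12 mm high; its z points out of the deck and the button goes down along -z
- timer_pointer (a point): the same point as speed_pointer on the timer dial, an identical dial (58 mm skirt, 24 mm high, axis 170 mm to the right of the speed dial's) to be left alone
- plate_open: loose white 96-well microplate, 86 by 128 by 14 mm, on either half of the platform, origin at the centre of its underside
- plate_lidded: loose lidded microplate, 86 by 128 by 17 mm, on the other half of the platform, origin at the centre of its underside
- reagent_bottle: loose glass bottle 62 mm across and 130 mm high, beside the shaker's left flank, origin at its foot
- tip_box: loose pipette-tip box 87 by 124 by 70 mm on the bench, right, origin at the centre of its underside
- tube_rack: loose rack of small tubes, 75 by 125 by 51 mm, on the bench, right, origin at the centre of its underside
- wash_bottle: loose wash bottle 68 mm across, 180 mm high with its spout, on the bench, right, origin at its foot
- pen: loose pen 135 mm long lying on an open notebook, on the bench, left

How it is judged:
By the outcome, as a careful person would: the job done as asked, in the order asked, and still so for the second after the job is handed in, with the robot touching nothing.
It also fails if it takes over 45 s, if anything falls off the work surface, if the arm or the gripper's body presses on something with over 40 N, if the wrist force passes 120 N, or if a joint passes its speed limit or range.

### The arm

A 6-joint arm with a two-finger parallel gripper is mounted at the origin on the work surface. World frame = base frame: x ahead of the robot, y to its left, z up, the work surface at z = 0. Lengths are in m, angles in rad, forces in N, time in s.
With the tool pointing down it reaches from about 0.3 to 1 m from the base axis. Payload 5.1 kg.
Tool frame: the origin (TCP) lies between the finger pads; the fingertips stand 17 mm ahead of it and the grasp point (between the pads) lies 2 mm behind it (env.tip_reach is the distance from the TCP to the fingertips, in m); z points along the fingers, y is the direction in which the jaws open and shut (so a half turn about z gives the same grasp; the last joint's range is limited). The gripper opens to 95 mm and grips with 3 to 60 N. Pads are 20 mm wide; open, the fingers measure 119 mm over their backs; the gripper's body (75 mm by 180 mm) begins 59 mm behind the grasp point.
Start: joints at [1.159, 0.124, 1.65, -0, 1.367, -0.083], TCP at [0.21, 0.615, 0.232] pointing down, gripper open.
Joint ranges: [-2.61, 2.61], [-1.02, 2.33], [0.03, 2.71], [-1.35, 4.49], [0.32, 2.68], [-2.91, 2.91]. Speed limits (rad/s): [2.57, 2.57, 3.14, 3.14, 3.14, 3.14].

### API

Orientations are given as a rotation vector (axis times angle).
In Python, from station import env gives the robot as it stands. Calls block until the motion is done:
- env.move_to(position, orientation): joint-space move of the TCP to a pose.
- env.movel(position, frame=None, max_speed=0.15): straight line of the TCP; frame=None keeps the orientation; max_speed is the mean speed in m/s.
- env.move_joints(angles): joint-space move.
- env.grip(opening, newtons=None): opening from 0.0 (shut) to 1.0 (fully open); newtons is the grip in N (None keeps the last); returns when the fingers have stopped.
- env.wait(seconds).
- env.inverse_kinematics(position, orientation): joint angles nearest the present ones, or None.
- env.read_state(): the state.
- env.grab_frame(name): name is "scene" or "top" or "wrist"; returns a dict with "img" (420x560x3 uint8, red, green, blue), "camera_matrix" (3x3 intrinsics, pixels), "R" (3x3) and "t" (3): a world point X has camera coordinates R X + t. Camera axes: x right, y down, z forward; pixel columns grow to the right and rows downward; lengths in m; the calibration is good to about 2 mm. A picture is of the moment at which its call begins. There is no depth.
A pose or a line that the arm cannot do raises env.MotionError and nothing moves.
- env.job_done(): hands the job in, once; it reports no verdict.
The state is a dict: "clock": time; "joint_pos": joint angles; "joint_velocities": joint speeds; "joint_efforts": joint torques, N m; "eef_pos": TCP position; "orientation": TCP orientation; "ft_force": force on the tool from outside, world axes, zero at the start; "ft_torque": the same for the moment, N m; "gripper_width": opening from 0.0 (shut) to 1.0 (fully open).
Only numpy, scipy, OpenCV 4.12 (cv2) and the standard library are available. Lean on these libraries where they do the work, as an engineer would, in place of code of your own. Each camera call takes 0.05 s, during which the arm holds its last target.

## Working session

There is one attempt and no reset: what is moved stays moved. The work goes in short steps, each a Python script; the robot and the scene stay as the last script left them, time stands still between calls to the robot, and variables do not carry over. Pictures are saved under pics/ and viewed, and the job is handed in when it is done.

```bash
ls; mkdir -p pics
python3 - <<'E'
from station import env
import cv2,pickle
d={}
for n in ["scene","top","wrist"]:
    f=env.grab_frame(n); d[n]=f
    cv2.imwrite(f"pics/{n}0.png",f["img"][:,:,::-1])
    print(n,f["camera_matrix"],f["R"],f["t"])
pickle.dump(d,open("f0.pkl","wb"))
s=env.read_state();print(s, env.tip_reach)
E
```

```text
pics
scene [[392.66651295   0.         284.54926205]
 [  0.         392.66651295 211.4965431 ]
 [  0.           0.           1.        ]] [[-0.88541084  0.46464327  0.01242037]
 [ 0.3633519   0.70856272 -0.60490848]
 [-0.28986726 -0.53107956 -0.79619813]] [ 0.49740217 -0.14072881  1.52349272]
top [[496.06321864   0.         275.7025527 ]
 [  0.         496.06321864 207.93839341]
 [  0.           0.           1.        ]] [[-0.01553985 -0.99978375  0.01381935]
 [-0.98814588  0.0132449  -0.15294541]
 [ 0.1527293  -0.01603228 -0.98813801]] [0.00268323 0.5786367  1.41807695]
wrist [[339.44805267   0.         277.8846923 ]
 [  0.         339.44805267 205.45418616]
 [  0.           0.           1.        ]] [[ 0.32178688  0.94680874 -0.00253318]
 [ 0.92039391 -0.31217956  0.23541236]
 [ 0.22209968 -0.07808413 -0.97189228]] [-0.64836834 -0.0268342   0.38941647]
{'clock': 0.15, 'joint_pos': array([ 1.15937498e+00,  1.24361142e-01,  1.65134759e+00, -6.30876244e-06,
        1.36749123e+00, -8.25634889e-02]), 'joint_velocities': array([ 0.00123476, -0.00095531, -0.00406426,  0.00126852, -0.0009589 ,
       -0.0022288 ]), 'joint_efforts': array([ 2.71508507e-04, -4.18192291e+01, -3.60471976e+01,  7.74632231e-02,
        4.69745498e-02, -1.37524535e-04]), 'eef_pos': array([0.2097454 , 0.61473739, 0.23067313]), 'orientation': array([-5.14178640e-01, -3.09883646e+00,  2.45020998e-03]), 'ft_force': array([0.04360393, 0.10771392, 0.48964841]), 'ft_torque': array([-0.03699087, -0.05142943,  0.03238138]), 'gripper_width': 1.0006244142226621} 0.017
```

View pics/scene0.png

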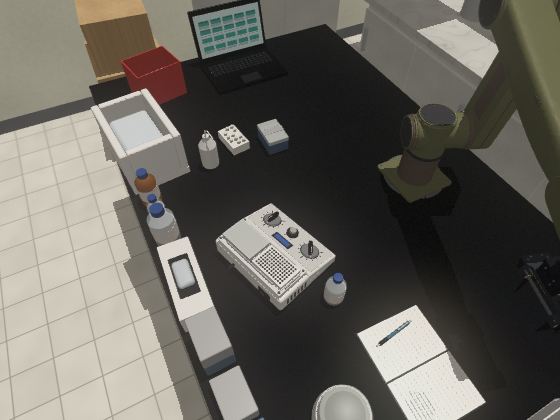

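View pics/top0.png

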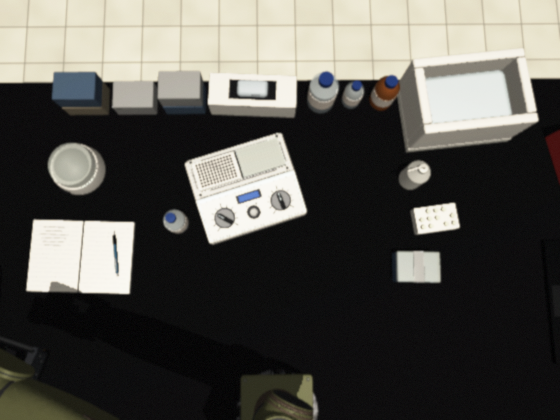

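View pics/wrist0.png

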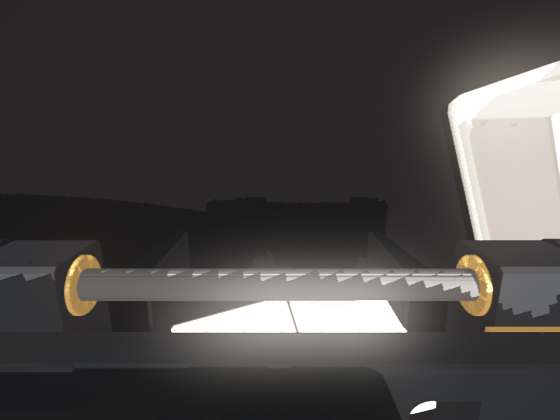

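Run:
```python
import cv2
a=cv2.imread("pics/top0.png")[125:250,180:315]
cv2.imwrite("pics/topc.png",cv2.resize(a,None,fx=4.5,fy=4.5,interpolation=cv2.INTER_CUBIC))
a=cv2.imread("pics/scene0.png")[195:315,205:345]
cv2.imwrite("pics/scenec.png",cv2.resize(a,None,fx=5,fy=5,interpolation=cv2.INTER_CUBIC))
```

```text
(no output)
```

View pics/topc.png

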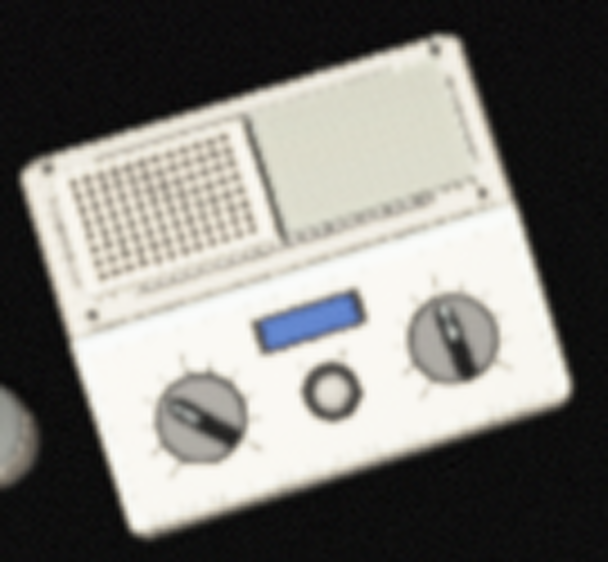

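View pics/scenec.png

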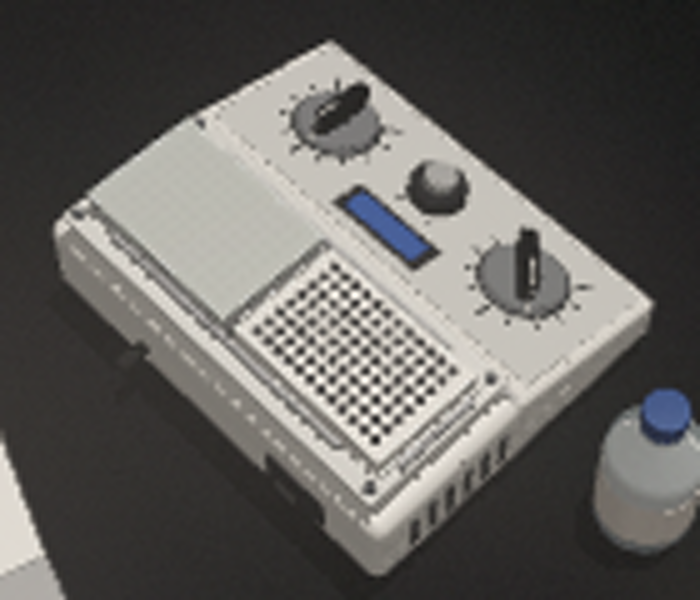

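```bash
cat > h.py <<'E'
import numpy as np, cv2, pickle
from scipy.spatial.transform import Rotation as Rn
from scipy.optimize import least_squares
S=0.227
def proj(f,X):
    X=np.atleast_2d(X); c=X@f["R"].T+f["t"]; p=c@f["camera_matrix"].T
    return p[:,:2]/p[:,2:]
def deck(pose,ox,oy,h):
    """world point h above deck at own x ox,y oy"""
    x,y,yaw=pose
    p=np.array([ox,oy,0.05+(ox+.125)*np.tan(S)])+h*np.array([-np.sin(S),0,np.cos(S)])
    return Rn.from_euler('z',yaw).apply(p)+[x,y,0]
def Rdeck(yaw):  # columns x up slope,y left,z out
    return (Rn.from_euler('z',yaw)*Rn.from_euler('y',-S)).as_matrix()
E
python3 - <<'E'
from h import *
d=pickle.load(open("f0.pkl","rb"))
T=lambda a,s,o:(np.array(a)+.5)/s-.5+o
top=T([(201,418),(453,338),(332,389)],4.5,np.array([180,125]))
sc=T([(523,279),(337,124),(441,175)],5,np.array([205,195]))
def res(p,full=False):
    P=[deck(p[:3],p[3],.085,.006),deck(p[:3],p[3],-.085,.006),deck(p[:3],p[4],0,.018)]
    return np.r_[(proj(d["top"],P)-top).ravel(),(proj(d["scene"],P)-sc).ravel()]
r=least_squares(lambda p:res(p),[.65,.05,.2,-.06,-.06])
print(r.x,r.fun.round(2))
for o in [(-.06,),( -.06,)]:pass
# corners
E
```

```text
[ 0.65736995  0.08784728  0.29901067 -0.08481365 -0.09318766] [ 0.06 -0.19 -0.11 -0.2   0.02  0.43  0.13 -0.29 -0.01 -0.51 -0.18  0.78]
```

Run:
```python
from h import *
from station import env
d=pickle.load(open("f0.pkl","rb"))
s=env.read_state(); Rt=Rn.from_rotvec(s["orientation"]).as_matrix(); w=d["wrist"]
print(Rt.round(3)); c=-w["R"].T@w["t"]
print("cam in tool",Rt.T@(c-s["eef_pos"])); print("tool->cam axes (cols cam axes in tool)\n",(Rt.T@w["R"].T).round(3))
pose=(.65737,.08785,.299)
o=deck(pose,-.0848,.085,0); D=Rdeck(.299); print("dial",o,"btn",deck(pose,-.0932,0,.018))
# bar direction a (deck frame), tool candidates: tool z=-n; tool x at angle th in deck frame
for th in np.arange(-180,180,30):
    t=np.radians(th); x=D@[np.cos(t),np.sin(t),0]; z=-D[:,2]; R=np.c_[x,np.cross(z,x),z]
    q=env.inverse_kinematics(o+D[:,2]*(.03),Rn.from_matrix(R).as_rotvec()); print(th,None if q is None else np.round(q,2))
```

```text
[[-0.946  0.323 -0.001]
 [ 0.323  0.946 -0.001]
 [ 0.    -0.002 -1.   ]]
cam in tool [ 0.06638705 -0.00051969 -0.15246338]
tool->cam axes (cols cam axes in tool)
 [[ 0.001 -0.972 -0.236]
 [ 1.     0.001 -0.001]
 [ 0.001 -0.236  0.972]]
dial [0.55129444 0.14409959 0.05928544] btn [0.56443388 0.05920329 0.07488343]
-180 [ 0.14 -0.06  2.11  0.05  0.87 -1.75]
-150 [ 0.14 -0.06  2.11  0.05  0.87 -2.28]
-120 [ 0.14 -0.06  2.11  0.05  0.87 -2.8 ]
-90 None
-60 [ 0.14 -0.06  2.11  0.05  0.87  2.44]
-30 [ 0.14 -0.06  2.11  0.05  0.87  1.91]
0 [ 0.14 -0.06  2.11  0.05  0.87  1.39]
30 [ 0.14 -0.06  2.11  0.05  0.87  0.87]
60 [ 0.14 -0.06  2.11  0.05  0.87  0.34]
90 [ 0.14 -0.06  2.11  0.05  0.87 -0.18]
120 [ 0.14 -0.06  2.11  0.05  0.87 -0.71]
150 [ 0.14 -0.06  2.11  0.05  0.87 -1.23]
```

```bash
cat >> h.py <<'E'
def toolR(D,th):
    x=D@[np.cos(th),np.sin(th),0]; z=-D[:,2]
    return np.c_[x,np.cross(z,x),z]
def rv(R): return Rn.from_matrix(R).as_rotvec()
E
cat > look.py <<'E'
from h import *
from station import env
import sys
def snap(name):
    f=env.grab_frame("wrist"); cv2.imwrite(f"pics/{name}.png",f["img"][:,:,::-1]); pickle.dump(f,open(f"{name}.pkl","wb")); return f
E
python3 - <<'E'
from look import *
o=np.array([.5513,.1441,.0593]); D=Rdeck(.299); th=np.radians(133); R=toolR(D,th)
tcp=o+D@[0,0,.045+.017]-R[:,0]*.066
print(tcp)
env.move_to(tcp+[0,0,.12],rv(R)); print(env.read_state()["clock"])
env.grip(0.0,10); print(env.read_state()["clock"])
env.movel(tcp,max_speed=.2)
snap("w1"); s=env.read_state(); print(s["clock"],s["eef_pos"],s["ft_force"],s["gripper_width"])
E
```

```text
[0.59409538 0.10678087 0.12983962]
2.425
3.9333
4.7333 [0.59546184 0.10689284 0.13198771] [-0.52728511 -0.10185803 -0.58633927] 0.007687998624093335
```

View pics/w1.png

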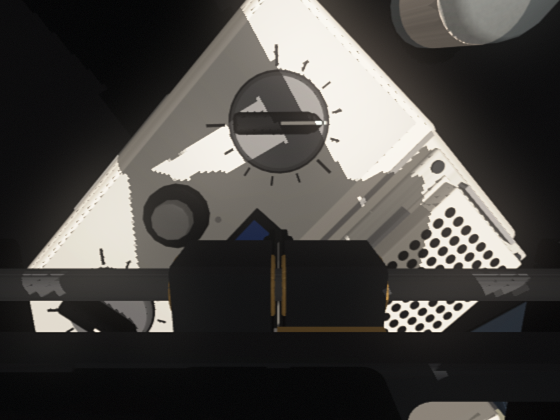

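Run:
```python
import cv2
a=cv2.imread("pics/w1.png")[30:235,190:370]
a=cv2.convertScaleAbs(a,alpha=1.0)
cv2.imwrite("pics/w1c.png",cv2.resize(a[:170],None,fx=4,fy=3.5*4/3.5,interpolation=cv2.INTER_CUBIC)[:600])
b=cv2.imread("pics/w1.png")[130:340,10:290]
cv2.imwrite("pics/w1b.png",cv2.resize(b,None,fx=2.8,fy=2.8,interpolation=cv2.INTER_CUBIC))
```

```text
(no output)
```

View pics/w1c.png

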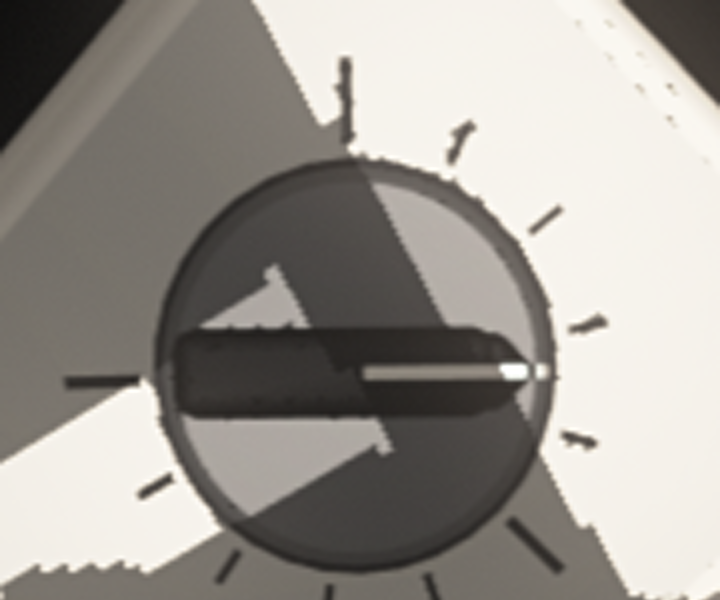

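View pics/w1b.png

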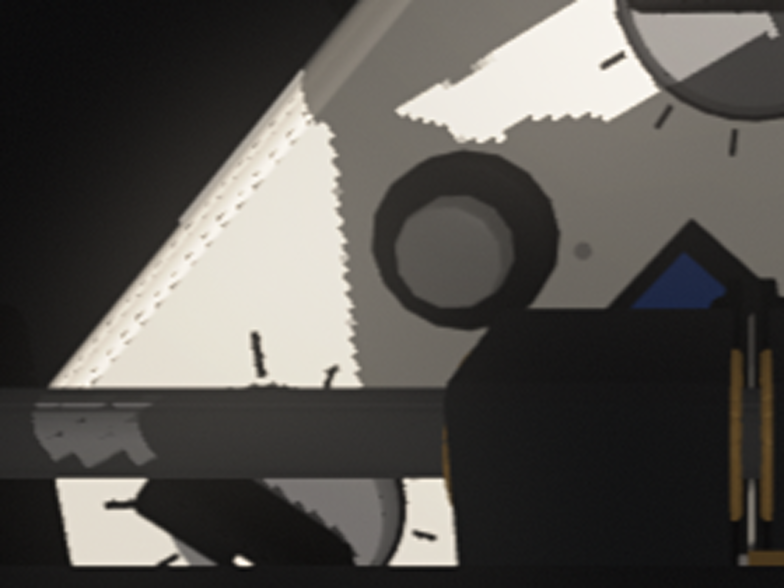

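```bash
cat >> h.py <<'E'
def fitscale(f,obs,x0=(.5513,.1441,.0593,.299)):
    obs=np.array(obs,float)
    def model(p):
        D=Rdeck(p[3]); a=np.radians(135-27*obs[:,0]); r=obs[:,1]/1000
        return proj(f,p[:3]+np.c_[r*np.cos(a),r*np.sin(a),0*a]@D.T)
    r=least_squares(lambda p:np.r_[(model(p)-obs[:,2:]).ravel(),(p[2]-.0593)/.002],x0,loss="soft_l1",x_scale=[.01,.01,.01,.1])
    return r.x,model(r.x)-obs[:,2:]
def unproj(f,uv,o,n):
    d=f["R"].T@np.linalg.solve(f["camera_matrix"],[*uv,1]); c=-f["R"].T@f["t"]
    return c+d*((o-c)@n)/(d@n)
E
python3 - <<'E'
from h import *
f=pickle.load(open("w1.pkl","rb"))
T=lambda a,s,o:(np.array(a,float)+.5)/s-.5+np.array(o)
L=[(0,44,345,60),(0,33,348,140),(1,39,470,125),(1,33,452,162),(2,39,560,210),(2,33,532,232),(3,39,606,321),(3,33,570,329),(4,39,596,443),(4,33,563,434),(5,44,560,570),(5,33,510,519),(10,44,65,383),(10,33,138,380),(9,39,140,494),(9,33,172,478),(8,39,218,582),(8,33,238,551)]
obs=[(k,r,*T((u,v),4,(190,30))) for k,r,u,v in L]
p,res=fitscale(f,obs); print(p,res.round(1).tolist())
D=Rdeck(p[3]);n=D[:,2];o=p[:3]
# pointer: index line ends at bar top h=24
for uv in [(365,374),(520,371),(183,372),(540,372)]:
    q=D.T@(unproj(f,T(uv,4,(190,30)),o+n*.024,n)-o); print("bar",q.round(4),np.degrees(np.arctan2(q[1],q[0])))
for nm,uv,h in [("btn",(453,252),.018),("collar",(466,240),.012)]:
    w=unproj(f,T(uv,2.8,(10,130)),o+n*h,n); print(nm,w,(D.T@(w-o)).round(4))
print(proj(f,[o+n*.006,o+n*.024]))
E
```

```text
[0.55133697 0.14416545 0.06129976 0.29927525] [[0.2, 0.1], [0.1, 0.4], [-0.4, -0.2], [-0.4, 0.4], [0.7, -1.0], [-0.5, 0.1], [0.6, 0.2], [-0.2, 0.2], [0.5, 0.2], [-0.5, -0.3], [-0.3, -0.6], [-0.1, 0.2], [0.9, -0.2], [0.6, -0.1], [-0.7, 0.6], [-0.4, -0.1], [-0.0, -0.1], [0.1, -0.1]]
bar [0.001  0.0006 0.024 ] 30.749165923890082
bar [0.0161 0.0153 0.024 ] 43.41768455279457
bar [-0.0172 -0.0161  0.024 ] -136.95099425041838
bar [0.0182 0.017  0.024 ] 43.07606760937551
btn [0.56481196 0.05917979 0.07696032] [-0.0083 -0.0852  0.018 ]
collar [0.56577258 0.06104541 0.07114141] [-0.0082 -0.0837  0.012 ]
[[278.60893405 122.63648656]
 [278.69822212 122.63583852]]
```

```bash
cat >> look.py <<'E'
O=np.array([.55134,.14417,.0605]); YAW=.2993; D=Rdeck(YAW)
def push_pose(psi,h,off=.016,r=.020):
    a=np.radians(psi); p=O+D@[r*np.cos(a)-off*np.sin(a),r*np.sin(a)+off*np.cos(a),h+.017]
    return p,rv(toolR(D,a+np.pi/2))
def st(tag=""):
    s=env.read_state(); print(tag,round(s["clock"],2),s["eef_pos"].round(4),"F",(D.T@s["ft_force"]).round(2)); return s
E
python3 - <<'E'
from look import *
st("now")
p,q=push_pose(43.3,.06,.024); env.movel(p,q,max_speed=.2); st("above")
p,q=push_pose(43.3,.012,.024); env.movel(p,q,max_speed=.1); st("down"); print(p); env.wait(.1); st("settled")
E
```

```text
now 4.73 [0.5955 0.1069 0.132 ] F [-0.65  0.06 -0.45]
above 5.35 [0.5246 0.1684 0.1363] F [ 0.71  0.71 -0.01]
down 5.98 [0.5345 0.1712 0.0883] F [-0.23 -0.48  0.26]
[0.53413636 0.17149519 0.08832749]
settled 6.08 [0.5347 0.1715 0.0891] F [-0.11 -1.15 -0.45]
```

Run:
```python
from look import *
snap("w2")
for off in (.018,.0155):
    p,q=push_pose(43.3,.012,off); env.movel(p,q,max_speed=.03); st("off%g"%off)
for psi in (36,29,22,15,9,5):
    p,q=push_pose(psi,.012,.0155); env.movel(p,q,max_speed=.03); st(psi)
```

```text
off0.018 6.48 [0.5396 0.1684 0.0896] F [-0.53 -0.51  0.36]
off0.0155 6.73 [0.5411 0.1676 0.0895] F [-0.48  3.45  1.1 ]
36 7.01 [0.5442 0.1678 0.0901] F [-1.01  4.36  1.71]
29 7.28 [0.5473 0.1676 0.0908] F [-0.17  4.41 -0.48]
22 7.56 [0.5506 0.167  0.0915] F [ 0.85  4.97 -1.12]
15 7.83 [0.5536 0.166  0.0922] F [ 1.3   4.41 -1.86]
9 8.09 [0.556  0.1649 0.0927] F [ 1.82  3.81 -2.25]
5 8.34 [0.5576 0.164  0.0931] F [ 0.7   3.86 -3.01]
```

View pics/w2.png

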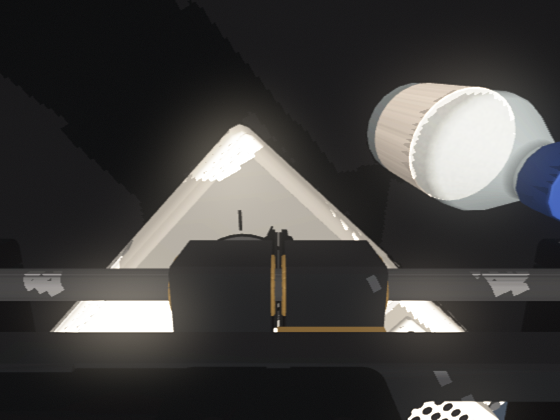

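The wrist picture shows the finger beside the dial and clear of the bottle, which is at upper right around (465,140). Contact forces were a gentle 4–5 N. I'll back off and measure the dial.

Run:
```python
from look import *
p,q=push_pose(5,.012,.024); env.movel(p,q,max_speed=.1)
p,q=push_pose(5,.055,.026); env.movel(p,q,max_speed=.15)
R=Rn.from_rotvec(q).as_matrix()
env.movel(O+D@[0,0,.062]-R[:,0]*.066,q,max_speed=.2); env.wait(.2)
f=snap("w3"); st()
a=f["img"][30:200,190:370,::-1]
cv2.imwrite("pics/w3c.png",cv2.resize(a,None,fx=3.5,fy=3.5,interpolation=cv2.INTER_CUBIC))
```

```text
9.9 [0.5626 0.0798 0.1223] F [-0.15  0.42 -0.66]
```

View pics/w3.png

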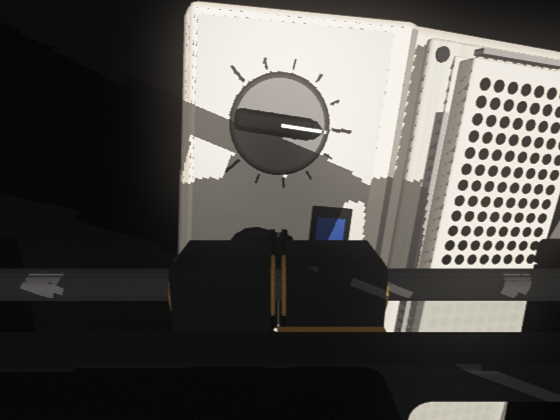

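View pics/w3c.png

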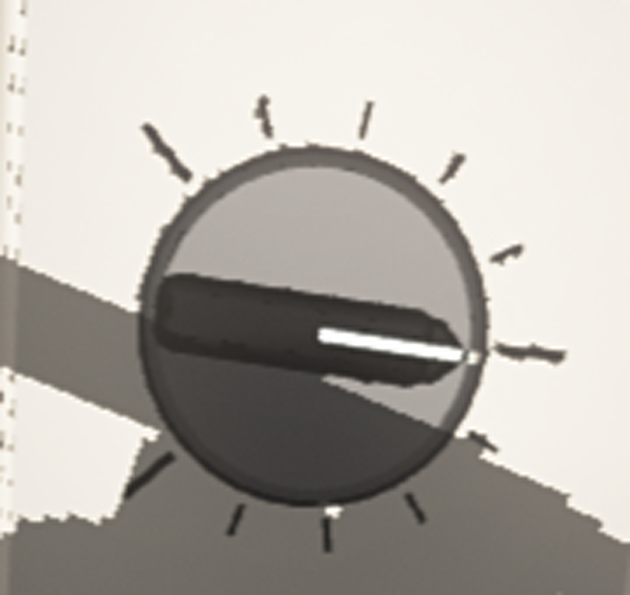

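Run:
```python
from h import *
f=pickle.load(open("w3.pkl","rb"))
T=lambda u,v:(np.array([u,v],float)+.5)/3.5-.5+np.array([190,30])
L=[(0,44,145,125),(0,33,188,181),(1,39,262,97),(1,33,269,137),(2,39,370,102),(2,33,362,138),(3,39,461,156),(3,33,442,182),(4,39,522,249),(4,33,491,262),(5,44,565,355),(5,33,498,349),(6,39,495,448),(6,33,470,435),(7,39,422,522),(7,33,408,494),(8,39,327,551),(8,33,326,518),(9,39,231,535),(9,33,241,506),(10,44,127,494),(10,33,172,456)]
p,res=fitscale(f,[(k,r,*T(u,v)) for k,r,u,v in L]); print(p,abs(res).max(),res.std())
D=Rdeck(p[3]);n=D[:,2];o=p[:3]
P=[D.T@(unproj(f,T(*uv),o+n*.024,n)-o) for uv in [(320,335),(462,355),(158,313)]]
for q in P: print(q.round(4),np.degrees(np.arctan2(q[1],q[0])))
d=P[1]-P[0];print("line dir",np.degrees(np.arctan2(d[1],d[0]))); d=P[1]-P[2];print("bar dir",np.degrees(np.arctan2(d[1],d[0])))
# edges of flat sides (top)
for e in [((175,273),(410,308)),((165,348),(400,386))]:
    A,B=[D.T@(unproj(f,T(*uv),o+n*.024,n)-o) for uv in e]; d=B-A; print("edge",A.round(4),B.round(4),np.degrees(np.arctan2(d[1],d[0])))
```

```text
[0.55122934 0.14396388 0.06106295 0.30089332] 0.9944069997202689 0.4312683257086724
[ 0.001  -0.0001  0.024 ] -6.441146612991593
[ 0.0234 -0.0012  0.024 ] -2.8960762150428163
[-0.0243  0.001   0.024 ] 177.70651683260598
line dir -2.735549798701102
bar dir -2.5890527249268445
edge [-0.0221  0.0072  0.024 ] [0.0145 0.0052 0.024 ] -3.1149592218569113
edge [-0.0229 -0.0042  0.024 ] [ 0.0143 -0.0068  0.024 ] -3.9381000461835547
```

Run:
```python
from look import *
def pp(h,off): return O+D@[-.026,off,h+.017],rv(toolR(D,np.pi/2))
def loc():
    F=[];
    for _ in range(3): env.wait(.05); s=env.read_state(); F.append(D.T@s["ft_force"])
    print(round(s["clock"],2),((D.T@(s["eef_pos"]-O))*1000).round(2),"F",np.mean(F,0).round(2))
print("prev cmd",push_pose(5,.012,.0155)[0])
p,q=pp(.055,.026); env.movel(p,q,max_speed=.2)
p,q=pp(.012,.024); env.movel(p,q,max_speed=.12); loc()
for off in (.020,.0185,.0178,.0172,.0167):
    p,q=pp(.012,off); env.movel(p,q,max_speed=.03); print(off,end=" "); loc()
```

```text
prev cmd [0.55732877 0.16400158 0.09293598]
11.2 [-24.99  23.71  29.94] F [-0.15 -0.23  0.27]
0.02 11.63 [-25.97  20.01  29.12] F [ 0.33  0.75 -0.38]
0.0185 12.03 [-26.12  18.64  28.96] F [-0.91  1.23  0.64]
0.0178 12.43 [-26.19  17.91  28.91] F [-0.79  2.19  1.07]
0.0172 12.83 [-26.24  17.24  28.85] F [-1.42  2.31  0.51]
0.0167 13.23 [-26.16  16.69  28.87] F [-1.35  2.65  0.21]
```

Run:
```python
from look import *
q=rv(toolR(D,np.pi/2)); R=Rn.from_rotvec(q).as_matrix()
for p in ([-.026,.024,.029],[-.026,.028,.075]): env.movel(O+D@p,q,max_speed=.15)
env.movel(O+D@[0,0,.062]-R[:,0]*.066,q,max_speed=.2); env.wait(.2)
f=snap("w4"); st()
a=f["img"][60:190,200:370,::-1]
cv2.imwrite("pics/w4c.png",cv2.resize(a,None,fx=4.5,fy=4.5,interpolation=cv2.INTER_CUBIC))
```

```text
14.83 [0.557  0.0779 0.1209] F [-0.77  0.02 -0.27]
```

View pics/w4c.png

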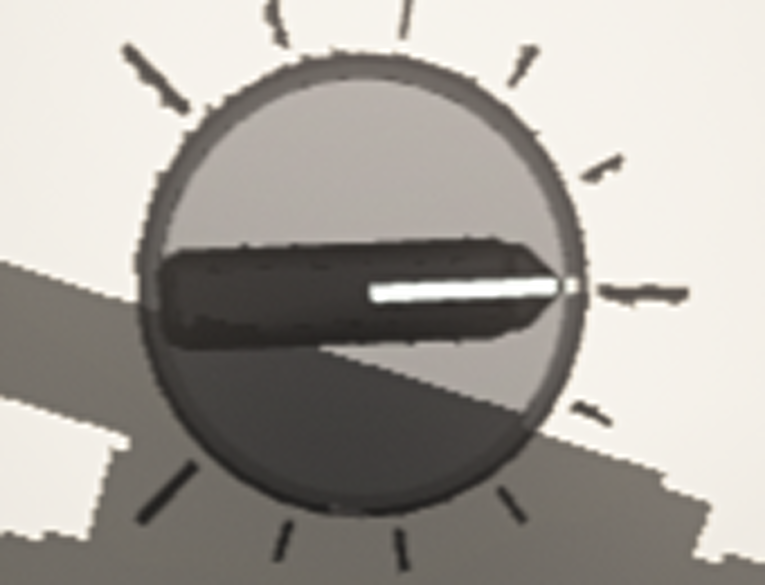

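```bash
cat > m4.py <<'E'
from h import *
f=pickle.load(open("w4.pkl","rb"))
T=lambda u,v:(np.array([u,v],float)+.5)/4.5-.5+np.array([200,60])
L=[(0,44,126,45),(0,33,186,109),(1,33,284,46),(2,33,403,38),(3,39,533,46),(3,33,512,85),(4,39,621,158),(4,33,585,179),(5,44,688,294),(5,33,600,292),(6,39,609,423),(6,33,574,405),(7,39,522,521),(7,33,502,488),(8,39,405,570),(8,33,400,530),(9,39,278,560),(9,33,289,521),(10,44,140,521),(10,33,195,464)]
p,res=fitscale(f,[(k,r,*T(u,v)) for k,r,u,v in L]); print(p,abs(res).max(),res.std())
D=Rdeck(p[3]);n=D[:,2];o=p[:3]
P=[D.T@(unproj(f,T(*uv),o+n*.024,n)-o) for uv in [(370,293),(556,287),(163,299)]]
for q in P: print(q.round(4))
d=P[1]-P[0];print("line dir",np.degrees(np.arctan2(d[1],d[0]))); d=P[1]-P[2];print("bar dir",np.degrees(np.arctan2(d[1],d[0])))
for e in [((175,252),(500,238)),((175,348),(500,337))]:
    A,B=[D.T@(unproj(f,T(*uv),o+n*.024,n)-o) for uv in e]; d=B-A; print("edge",np.degrees(np.arctan2(d[1],d[0])))
E
python3 m4.py
```

```text
[0.5511755  0.14407289 0.06109688 0.300038  ] 0.9365883448085128 0.399823874506226
[0.0008 0.     0.024 ]
[0.0233 0.0008 0.024 ]
[-0.0243 -0.0008  0.024 ]
line dir 1.9070844484400604
bar dir 1.8109889929558056
edge 2.491130964648552
edge 2.010001244817507
```

Run:
```python
from look import *
q=rv(toolR(D,np.pi/2)); R=Rn.from_rotvec(q).as_matrix()
def loc():
    F=[]
    for _ in range(3): env.wait(.05); s=env.read_state(); F.append(D.T@s["ft_force"])
    print(round(s["clock"],2),((D.T@(s["eef_pos"]-O))*1000).round(2),"F",np.mean(F,0).round(2))
env.movel(O+D@[.026,.026,.065],q,max_speed=.2)
env.movel(O+D@[.026,.022,.029],q,max_speed=.12)
for off in (.0185,.0178,.0174,.0171,.0168):
    env.movel(O+D@[.026,off,.029],q,max_speed=.03); print(off,end=" "); loc()
for p in ([.026,.024,.029],[.026,.028,.07]): env.movel(O+D@p,q,max_speed=.15)
env.movel(O+D@[0,0,.062]-R[:,0]*.066,q,max_speed=.2); env.wait(.2)
f=snap("w5"); st()
a=f["img"][60:190,200:370,::-1]
cv2.imwrite("pics/w5c.png",cv2.resize(a,None,fx=4.5,fy=4.5,interpolation=cv2.INTER_CUBIC))
```

```text
0.0185 16.32 [26.24 18.4  29.37] F [-0.42  0.22  0.03]
0.0178 16.73 [26.2  18.01 29.17] F [0.51 1.55 0.4 ]
0.0174 17.12 [26.24 17.5  29.14] F [0.95 3.4  1.51]
0.0171 17.52 [26.29 17.1  29.17] F [1.74 3.22 1.56]
0.0168 17.93 [26.18 16.8  29.1 ] F [1.68 3.26 1.03]
 19.49 [0.5575 0.0779 0.121 ] F [-0.11  0.12 -0.07]
```

View pics/w5c.png

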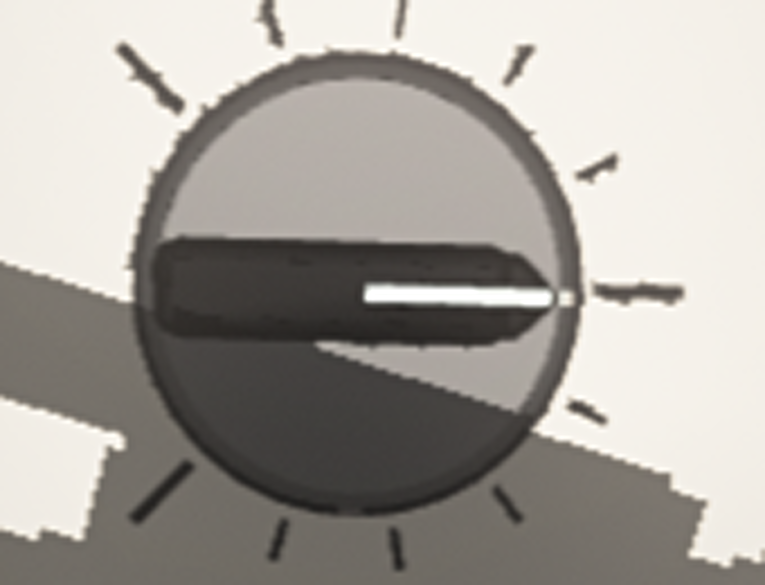

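View pics/w5.png

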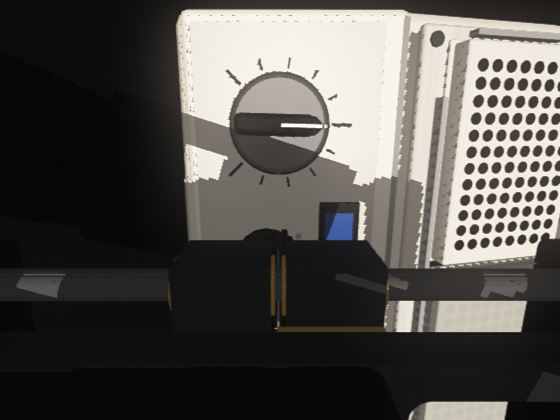

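```bash
sed -e 's/w4/w5/' -e 's/^L=.*/L=[(0,44,120,45),(0,33,180,108),(1,33,279,45),(2,33,399,37),(3,39,528,46),(3,33,507,84),(4,39,615,157),(4,33,580,178),(5,44,683,293),(5,33,597,291),(6,39,604,422),(6,33,570,404),(7,39,518,520),(7,33,497,487),(8,39,400,570),(8,33,394,530),(9,39,272,559),(9,33,284,520),(10,44,135,520),(10,33,190,463)]/' -e 's/\[(370,293),(556,287),(163,299)\]/[(365,293),(550,297),(156,286)]/' -e 's/^for e in.*/for e in [((175,238),(490,246)),((175,336),(490,345))]:/' m4.py > m5.py; python3 m5.py
```

```text
[0.55111548 0.14403285 0.06130552 0.29988508] 0.9172950192503322 0.3728990061352343
[ 0.0009 -0.0001  0.024 ]
[ 0.0233 -0.0005  0.024 ]
[-0.0244  0.0007  0.024 ]
line dir -1.0832637285419175
bar dir -1.4337659052449414
edge -1.2829633426468412
edge -1.4820675947641466
```

The pointer is about 1.3° past the middle line, roughly 0.5 mm at the tip, which I take as lined up. Next I'll press the button.

Run:
```python
from look import *
q=rv(toolR(D,np.pi/2)); B=np.array([-.0083,-.0852])
def go(h,v): env.movel(O+D@[*B,h+.017],q,max_speed=v)
def loc(h):
    env.wait(.1); F=[]
    for _ in range(2): env.wait(.04); s=env.read_state(); F.append(D.T@s["ft_force"])
    F=np.mean(F,0); l=(D.T@(s["eef_pos"]-O))*1000; print(h,round(s["clock"],2),l.round(2),"tip h",(l[2]-17).round(2),"F",F.round(2)); return F[2]
go(.045,.2); go(.022,.1); F0=loc(.022)
for h in (.019,.017,.015,.014,.013,.0125,.012,.0115,.011,.0105,.010,.0095,.009,.0085):
    go(h,.04); F=loc(h)
    if F-F0>11: break
```

```text
0.022 20.32 [ -8.36 -84.82  39.26] tip h 22.26 F [-1.26  1.87  2.38]
0.019 20.75 [ -7.8  -85.16  36.39] tip h 19.39 F [-0.55  2.42  4.74]
0.017 21.18 [ -7.68 -85.21  35.84] tip h 18.84 F [-5.13  2.98 16.79]
```

The forces match the button spring: first contact near tip height 23.8, about 5 N some 5 mm lower, then a hard stop at 16.8 N. The button went fully down, and the deck is about 5 mm higher than I assumed. I'll release it and check.

Run:
```python
from look import *
q=rv(toolR(D,np.pi/2)); B=np.array([-.0083,-.0852]); R=Rn.from_rotvec(q).as_matrix()
env.movel(O+D@[*B,.065],q,max_speed=.1); st("up")
env.movel(O+D@[-.005,-.11,.09],q,max_speed=.2); env.wait(.2); f=snap("w6"); st()
p=O+D@[0,0,.0]; 
a=f["img"][60:240,190:380,::-1]
cv2.imwrite("pics/w6c.png",cv2.resize(a,None,fx=3.3,fy=3.3,interpolation=cv2.INTER_CUBIC))
env.movel(O+D@[-.1,.0,.22],q,max_speed=.25)
env.move_to([.35,.25,.30],q); st()
d={}
for n in ("top","scene"):
    g=env.grab_frame(n); d[n]=g; cv2.imwrite(f"pics/{n}1.png",g["img"][:,:,::-1])
a=d["top"]["img"][125:250,160:315,::-1]; cv2.imwrite("pics/topc1.png",cv2.resize(a,None,fx=4.5,fy=4.5,interpolation=cv2.INTER_CUBIC))
```

```text
up 21.64 [0.5547 0.0558 0.1216] F [-0.22  0.12 -0.64]
 22.22 [0.559  0.0322 0.1457] F [-0.2   0.35 -0.32]
 23.86 [0.3503 0.2495 0.2986] F [ 0.1   0.16 -0.1 ]
```

View pics/w6c.png

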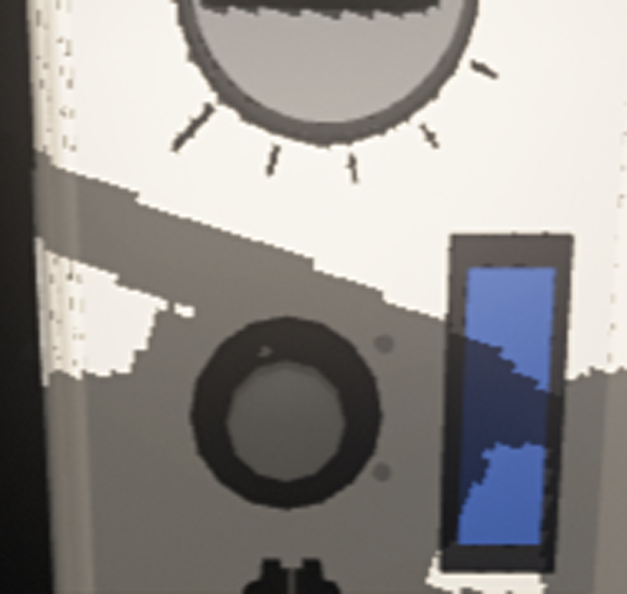

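View pics/topc1.png

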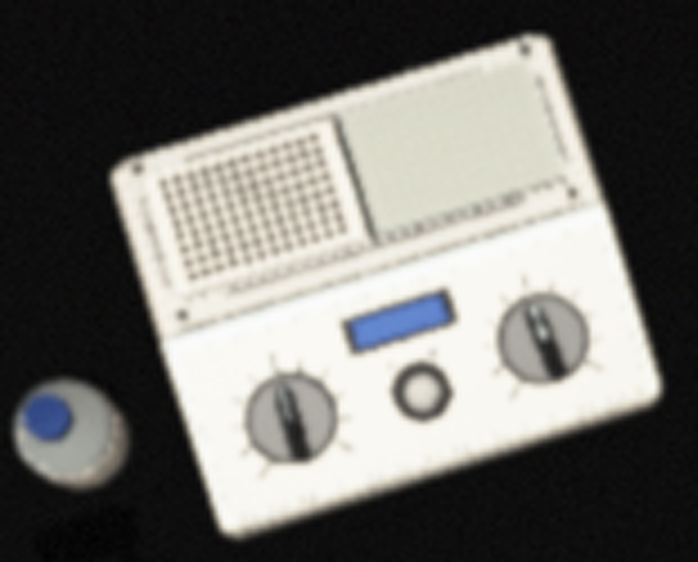

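View pics/scene1.png

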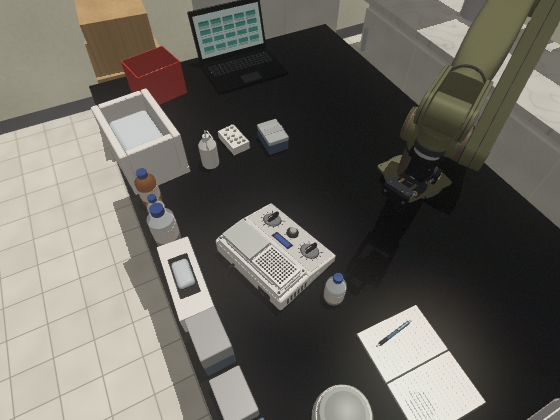

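Run:
```python
from look import *
env.job_done(); st()
```

```text
the job is handed in; nothing more can be done
the job is handed in; nothing more can be done
```

I set the speed dial to the middle line, pressed the start button fully down and released it, then handed the job in at about 24 s on the robot's clock. No verdict is reported.

- **Speed dial:** I pushed it clockwise with the closed fingertips against the bar's side, at about 3–5 N. The first push went about 2.7° past the line. I nudged it back, which left it about 2° short, then pushed clockwise again. My last wrist-camera measurement put the pointer about 1.3° (0.02 rad) past the line, roughly 0.5 mm at the tip.
- **Start button:** The force rose from about 2.4 N to 4.7 N along the button's spring, then jumped to 16.8 N at the stop, so it went fully down. It was free again after I lifted off.
- **One disagreement:** The button bottomed out about 6 mm higher than my height estimate. My assumed deck height was probably low by about 5 mm, so the fingertips passed closer to the dial's skirt than I planned. The sideways measurements fit the scale lines.
- **Everything else:** In the final top and scene pictures the timer dial, plates, bottle and other items looked unmoved by eye, and the arm was clear of everything.

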